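# Uncover the paint cup and ready the brush

### The job

Lift the top cup off the nested pile of paint cups and stand it upright, wholly on the square tile. Then gently dip the short round brush, bristles down, about 2 to 3 cm into the cup that is now on top of the pile, and stand the brush upright on its bristles, wholly on the round tin lid. Leave the other two cups nested where they are and disturb nothing else on the bench.

Things in the scene. Friction and masses are not known exactly. Their poses are not given: they have to be found in the camera images.
- cup_top: white round plastic paint cup, open at the top and tapered: 80 high, outside diameter 64 at the rim and 42 at the foot, wall 2.5, inner floor 32 above its underside (48 deep inside). Origin: centre of its underside, z up. Uppermost of three identical nested cups; it stands loosely on the next one's inner floor, so only its upper 32 show and can be gripped across the outside.
- cup_mid: white round plastic paint cup, open at the top and tapered: 80 high, outside diameter 64 at the rim and 42 at the foot, wall 2.5, inner floor 32 above its underside (48 deep inside). Origin: centre of its underside, z up. Middle of the pile, its underside 32 above that of the lowest cup; the one to dip the brush into once the top cup is off.
- cup_low: white round plastic paint cup, open at the top and tapered: 80 high, outside diameter 64 at the rim and 42 at the foot, wall 2.5, inner floor 32 above its underside (48 deep inside). Origin: centre of its underside, z up. Lowest of the pile, standing on the bench.
- tile: square white ceramic tile, 120 x 120 x 8, lying flat on the bench, does not move. Origin: centre of its underside, z up, x and y along its sides.
- tin_lid: round flat steel paint-tin lid, 120 diameter, 6 thick, lying flat on the bench, does not move. Origin: centre of its underside.
- brush: short round stencil brush, 110 tall, standing upright on the flat end of its bristles on the bench. From the bottom: bristles 28 diameter up to 32, steel ferrule 29 diameter up to 52, straight wooden handle 20 diameter from 62 to 102. Origin: centre of the flat bristle end, z towards the handle's top.
- tape: bystander, leave alone: roll of masking tape lying flat, outer diameter 90, inner 72, 24 high (mm). Origin: centre of its underside.
- sanding_block: bystander, leave alone: grey sanding block 60 x 95 x 26 (mm). Origin: centre of its underside.
- mug: bystander, leave alone: white mug, 80 diameter, 90 high (mm). Origin: centre of its underside.
- scraper: bystander, leave alone: long-handled flat scraper lying on the bench, 280 long (mm). Origin: centre of its underside.
- stirrer: bystander, leave alone: flat wooden paint stirring stick, 260 x 28 x 6, lying on the bench (mm). Origin: centre of its underside.
- filler_tub: bystander, leave alone: closed round tub of filler, 72 diameter, 70 high (mm). Origin: centre of its underside.
Not all that is in view belongs to the job. Leave any black or turquoise look-alike of the brush alone.

How it is judged:
By the outcome, as a careful person would: the job done as asked, in the order asked, and still so for the second after the job is handed in, with the robot touching nothing.
It also fails if it takes over 72 s, if anything falls off the work surface, if the arm or the gripper's body presses on something with over 40 N, if the wrist force passes 120 N, or if a joint passes its speed limit or range.

### The arm

A 6-joint arm with a two-finger parallel gripper is mounted at the origin on the work surface. World frame = base frame: x ahead of the robot, y to its left, z up, the work surface at z = 0. Lengths are in m, angles in degrees, forces in N, time in s.
With the tool pointing down it reaches from about 0.3 to 0.875 m from the base axis. Payload 6.4 kg.
Tool frame: the origin (TCP) lies at the very end of the fingers, on their centre line; the grasp point (between the pads) lies 19 mm behind it (tcp_to_grasp is the distance from the TCP to the grasp point, in m); z points along the fingers, y is the line along which they close (so a half turn about z gives the same grasp; the last joint's range is limited). The gripper opens to 88 mm and grips with 3 to 60 N. Pads are 18 mm wide; open, the fingers measure 123 mm over their backs; the gripper's body (75 mm by 187 mm) begins 45 mm behind the grasp point.
Start: joints at [61.748, 10.359, 92.074, -0, 77.567, -11.82], TCP at [0.163, 0.552, 0.239] pointing down, gripper open.
Joint ranges: [-171.53, 171.53], [-51.25, 118.39], [17.06, 147.69], [-65.23, 245.23], [0, 150.52], [-178.68, 178.68]. Speed limits (degrees/s): [147.25, 147.25, 172.46, 180, 180, 180].

### API

Orientations are given as a 3x3 rotation matrix whose columns are the frame's x, y, z axes.
In Python, from station import sense, get_image, camera_params, close_job, recognise, masks_of, place_of, tcp_to_grasp gives the robot as it stands.
- The arm moves only by the tool arm_command, never from a script. Its argument "commands" is text: rows parted by semicolons, each of 5 numbers parted by spaces: the finger opening in mm, from 0 to 88.1, then the shift along the tool's x, y, z in mm, then the turn about the tool's z in rad. A call has 1 to 8 rows; each row shifts and turns the commanded pose from where the row before left it, along the tool's axes as they then stand; what a row does not reach is not made up. A row lasts 1/12 s, in which the tool goes at most 41.7 mm and 7.16 degrees, less where a joint would pass 70% of its speed; a pose out of reach is approached as far as the arm can. A call with a gripper value outside its range is refused whole. The fingers move at their own pace and stop on an object; "newtons" is the grip in N (left out, the last holds). Time passes only in rows, so rows that do not move let the fingers close. It gives the time, the measured TCP pose, the force, the opening and the grip force at its end, in the units of the state.
- sense(): the state, without advancing time (a new reading comes with each control period).
- get_image(name): name is "scene" or "top" or "wrist"; returns (picture, depth): 480x640x3 uint8, blue, green, red; 480x640 float32, m along the optical axis (not along the pixel's ray), 0 where there is no reading.
- camera_params(name): a dict with "mtx" (3x3 intrinsics, pixels), "position" and "rotation" of the camera in the world. Camera axes: x right, y up, looking along -z (the intrinsics and any distortion apply to the point x, -y, -z); pixel columns grow to the right and rows downward; lengths in m; the calibration is good to about 2 mm. A picture is of the moment at which its call begins: read the wrist's pose just before it. camera_params takes no time and is no camera call; for the wrist camera it gives the pose at the moment of the call.
- close_job(): hands the job in; it is judged then, once.
Trained networks look in the newest picture that a camera, given by its name, has taken for a name from the list of things; names that differ only in an ending like _2 or _b are one class to them, and where a whole thing is asked for, a point or a joint stands for the part that bears it (a point fixed in the world has none). Each returns a list of dicts, best first, with "score" (0 to 1); they miss things now and then, are a little off and sometimes report something else, mostly with a low value. They report only what shows in the picture. A call takes as long as a camera call. They do not tell look-alikes from the thing itself.
- recognise(target, camera): "rect" ([left, top, right, bottom] as shares, 0 to 1, of the picture: columns of its width, rows of its height, round what is visible of it).
- masks_of(target, camera): "region" (480x640 bool, what is visible of it) and "rect" ([left, top, right, bottom] as shares, 0 to 1, of the picture: columns of its width, rows of its height, round what is visible of it).
- place_of(target, camera): "position" ([row, column] as shares, 0 to 1, of the picture: columns of its width, rows of its height: a listed point, or the origin of a listed thing).
The state is a dict: "time_s": time; "joints": joint angles; "qvel": joint speeds; "tau": joint torques, N m; "tool_pos": TCP position; "tool_rot": TCP orientation; "contact_force": force on the tool from outside, world axes, zero at the start; "torque": the same for the moment, N m; "opening": opening from 0.0 (shut) to 1.0 (fully open); "gripper_force": force on a finger pad.
Only numpy, scipy, OpenCV 4.12 (cv2) and the standard library are available. Lean on these libraries where they do the work, as an engineer would, in place of code of your own. Each camera call takes 0.05 s, during which the arm holds its last target. There are 200 camera calls.

## Working session

There is one attempt and no reset: what is moved stays moved. The work goes in short steps, Python scripts to look and compute and a tool call to move; the robot and the scene stay as the last step left them, time stands still between calls to the robot, and variables do not carry over. Pictures are saved under pics/ and viewed, at most 10 in all, crops included, and the job is handed in when it is done.

Besides the shell and the picture viewer there is one more tool, called after "Request:" as name(argument=value, ...) on one line, values as JSON. arm_command: Moves the arm, as the interface text tells. Its arguments: {"type":"object","properties":{"commands":{"type":"string"},"newtons":{"type":"number"}},"required":["commands"]}

```bash
ls; mkdir -p pics
cat > h.py <<'E'
import numpy as np, cv2
from station import *
def P(cam):
    c=camera_params(cam); return np.array(c["mtx"]),np.array(c["position"]),np.array(c["rotation"]),c
def pts(cam,depth,mask=None):
    K,p,R,c=P(cam)
    v,u=np.nonzero((depth>0) if mask is None else (mask&(depth>0)))
    d=depth[v,u]; x=(u-K[0,2])/K[0,0]*d; y=(v-K[1,2])/K[1,1]*d
    return np.c_[x,-y,-d]@R.T+p
def proj(cam,X):
    K,p,R,c=P(cam); q=(np.atleast_2d(X)-p)@R
    return np.c_[K[0,0]*q[:,0]/-q[:,2]+K[0,2],K[1,1]*-q[:,1]/-q[:,2]+K[1,2]]
E
python3 - <<'E'
from h import *
for cam in ["scene","top","wrist"]:
    im,d=get_image(cam); cv2.imwrite(f"pics/{cam}0.png",im); np.save(f"{cam}0.npy",d)
    print(cam,{k:np.round(v,3).tolist() if not isinstance(v,str) else v for k,v in camera_params(cam).items()})
    if cam=="wrist": continue
    for t in ["cup_top","cup_mid","tile","tin_lid","brush"]:
        for m in masks_of(t,cam)[:4]:
            r=m["rect"]; X=pts(cam,d,m["region"])
            print(t,round(m["score"],2),np.round([r[0]*640,r[1]*480,r[2]*640,r[3]*480]).astype(int), np.round(np.median(X,0),3),np.round(np.percentile(X,[3,97],axis=0),3).tolist() if len(X) else 0)
s=sense(); print(s["time_s"],s["tool_rot"],s["contact_force"],tcp_to_grasp)
E
```

```text
pics
scene {'mtx': [[464.537, 0.0, 312.523], [0.0, 464.537, 236.844], [0.0, 0.0, 1.0]], 'position': [1.264, -0.334, 0.636], 'rotation': [[0.486, -0.515, 0.706], [0.874, 0.275, -0.401], [0.012, 0.812, 0.584]]}
cup_top 0.92 [224 227 256 259] [ 0.598 -0.112  0.13 ] [[0.57, -0.141, 0.111], [0.629, -0.085, 0.145]]
cup_mid 0.33 [412 213 456 270] [0.702 0.281 0.06 ] [[0.652, 0.257, 0.003], [0.728, 0.333, 0.091]]
cup_mid 0.25 [267 209 304 241] [0.441 0.062 0.018] [[0.394, 0.021, 0.004], [0.477, 0.101, 0.027]]
tile 0.78 [298 228 378 277] [0.585 0.116 0.009] [[0.521, 0.059, 0.003], [0.642, 0.178, 0.012]]
tin_lid 0.71 [346 194 395 224] [0.476 0.286 0.008] [[0.422, 0.236, 0.004], [0.527, 0.341, 0.01]]
brush 0.97 [122 260 145 312] [ 0.547 -0.303  0.052] [[0.538, -0.315, 0.005], [0.552, -0.29, 0.108]]
brush 0.74 [147 233 169 279] [ 0.465 -0.241  0.049] [[0.327, -0.254, 0.001], [0.471, -0.227, 0.108]]
brush 0.69 [110 242 128 291] [ 0.476 -0.315  0.066] [[0.461, -0.325, 0.003], [0.483, -0.302, 0.109]]
brush 0.22 [ 58 325 199 468] [ 0.71  -0.322  0.006] [[0.638, -0.457, 0.002], [0.813, -0.242, 0.021]
[... 600 characters left out ...]
n_lid 0.92 [204 288 254 337] [0.476 0.293 0.005] [[0.424, 0.242, -0.0], [0.526, 0.344, 0.01]]
brush 0.65 [481 278 500 289] [ 0.54  -0.292  0.051] [[0.529, -0.31, 0.004], [0.554, -0.286, 0.106]]
brush 0.57 [485 309 505 322] [ 0.472 -0.3    0.05 ] [[0.46, -0.314, 0.002], [0.483, -0.295, 0.105]]
wrist {'mtx': [[429.781, 0.0, 324.078], [0.0, 429.781, 237.397], [0.0, 0.0, 1.0]], 'position': [0.084, 0.574, 0.384], 'rotation': [[0.283, -0.911, -0.299], [0.959, 0.269, 0.087], [0.001, -0.312, 0.95]]}
0.65 [[-9.59144074e-01  2.82918087e-01  1.88924457e-05]
 [ 2.82918087e-01  9.59144074e-01  2.07431964e-05]
 [-1.22519519e-05  2.52407285e-05 -1.00000000e+00]] [ 0.34760604  0.6993867  -0.10448701] 0.0187
```

View pics/scene0.png

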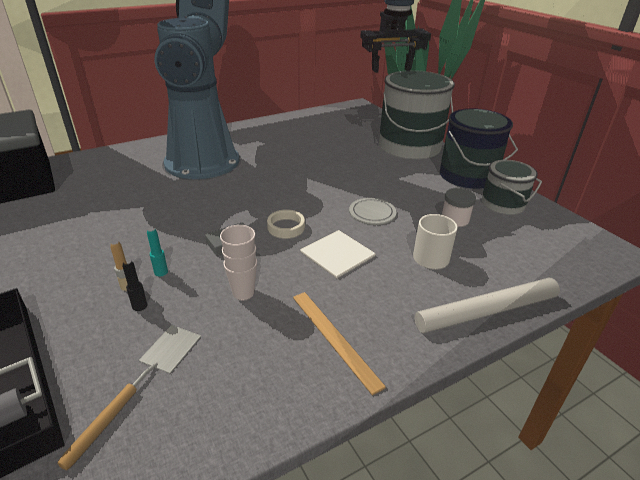

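View pics/top0.png

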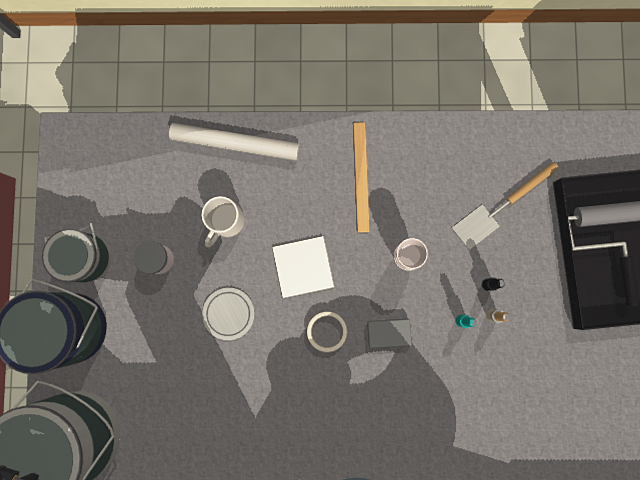

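Run:
```python
import cv2
im=cv2.imread("pics/scene0.png")[215:325,95:265]
cv2.imwrite("pics/crop0.png",cv2.resize(im,None,fx=4.5,fy=4.5,interpolation=cv2.INTER_CUBIC))
```

```text
(no output)
```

View pics/crop0.png

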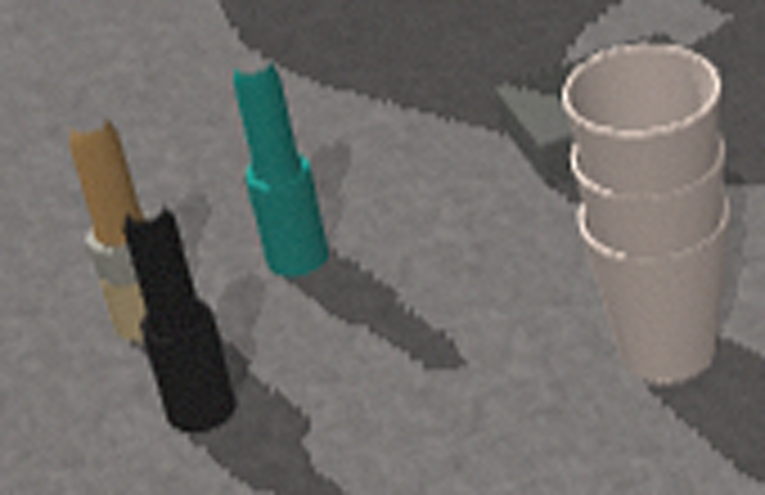

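The brush candidates in the scene picture are wood/steel (120,265), black (135,287) and turquoise (158,255). The wooden one fits the description. The pile of three cups is at (240,260), the tile at (338,253), the lid at (373,211), and the mug at (435,240) is not a cup. Next I'll refine the positions from both views.

Run:
```python
from h import *
from scipy.optimize import least_squares
def circ(X,r=None):
    f=(lambda q:np.hypot(X[:,0]-q[0],X[:,1]-q[1])-(q[2] if r is None else r))
    q0=[*X[:,:2].mean(0),0.03 if r is None else r]
    s=least_squares(f,q0,loss="soft_l1",f_scale=.002); return np.round(s.x,4),len(X)
for cam in ["scene","top"]:
    d=np.load(f"{cam}0.npy"); X=pts(cam,d)
    def box(c,h,z0,z1): 
        return X[(abs(X[:,0]-c[0])<h)&(abs(X[:,1]-c[1])<h)&(X[:,2]>z0)&(X[:,2]<z1)]
    print(cam)
    c=[.60,-.113]; b=box(c,.05,.138,.15); print("rim",circ(b),np.percentile(b[:,2],[5,50,95]).round(4))
    b=box(c,.05,.117,.138); print("below rim z",np.median(b[:,2]),circ(b))
    for n,c in dict(wood=[.475,-.312],black=[.545,-.30],turq=[.465,-.24]).items():
        b=box(c,.03,.06,.098); t=box(c,.03,.099,.115)
        if len(b)>3: print(n,"handle r10",circ(b,.01),"top mean",t.mean(0).round(4),t[:,2].max(),len(t))
    b=box([.475,.29],.08,.0035,.014); print("lid",circ(b,.06),np.median(b[:,2]),(b[:,:2].min(0)+b[:,:2].max(0))/2)
    b=box([.583,.12],.08,.005,.016); r=cv2.minAreaRect((b[:,:2]*1000).astype(np.float32)); print("tile",r,np.median(b[:,2]))
    b=box([.43,-.08],.07,.015,.04); print("block",b.mean(0),cv2.minAreaRect((b[:,:2]*1000).astype(np.float32)))
    # bench
    b=box([.55,-.2],.03,-.02,.02); print("bench z",np.median(b[:,2]))
```

```text
scene
rim (array([ 0.5992, -0.113 ,  0.03  ]), 281) [0.1386 0.1428 0.1459]
below rim z 0.1285084652469805 (array([ 0.5993, -0.1129,  0.0281]), 530)
wood handle r10 (array([ 0.4668, -0.3111,  0.01  ]), 175) top mean [ 0.4739 -0.3115  0.1052] 0.11178622604135269 75
black handle r10 (array([ 0.5377, -0.3021,  0.01  ]), 191) top mean [ 0.5442 -0.3023  0.1053] 0.11187171496443693 78
turq handle r10 (array([ 0.4555, -0.2402,  0.01  ]), 161) top mean [ 0.4622 -0.2414  0.1056] 0.11275921403990341 62
lid (array([0.4664, 0.2926, 0.06  ]), 1042) 0.007627334728205704 [0.47637338 0.28967683]
tile ((579.4268798828125, 119.49822998046875), (122.53242492675781, 122.404052734375), 12.215960502624512) 0.009277805355655588
block [ 0.42883998 -0.10518471  0.02605865] ((428.54046630859375, -76.88824462890625), (61.12327575683594, 94.69366455078125), 4.813012599945068)
bench z 0.0014120767664747014
top
rim (array([ 0.6016, -0.1104,  0.0302]), 130) [0.1387 0.1414 0.1454]
below rim z 0.1285394866713554 (array([ 0.6019, -0.1107,  0.0272]), 137)
wood handle r10 (array([ 0.4711, -0.3093,  0.01  ]), 44) top mean [ 0.4714 -0.3063  0.1045] 0.11095209563242547 36
black handle r10 (array([ 0.5416, -0.3004,  0.01  ]), 43) top mean [ 0.5408 -0.2966  0.1042] 0.11369611542004843 37
turq handle r10 (array([ 0.4597, -0.2385,  0.01  ]), 39) top mean [ 0.4596 -0.2352  0.1041] 0.11315106641095452 34
lid (array([0.4916, 0.2812, 0.06  ]), 1478) 0.00568651583165003 [0.47510178 0.29042459]
tile ((584.4859619140625, 120.98483276367188), (155.83114624023438, 157.07652282714844), 1.718730092048645) 0.007405186824184007
block [ 0.43205367 -0.07281181  0.02400644] ((431.88824462890625, -73.11277770996094), (60.155494689941406, 95.14981842041016), 3.423367500305176)
bench z -0.001956986687768003
```

Request:
arm_command(commands="88 -30.3 -25.7 0 0;88 -30.3 -25.7 0 0;88 -30.3 -25.7 0 0;88 -30.3 -25.7 0 0;88 -30.3 -25.7 0 0;88 -30.3 -25.7 0 0;88 -30.3 -25.7 0 0;88 -30.3 -25.7 0 0")

```text
time_s: 1.32
tool_pos: [0.3376, 0.2842, 0.2391]
tool_rot: [[-0.959, 0.282, 0.001], [0.282, 0.959, 0.0], [-0.001, 0.001, -1.0]]
contact_force: [1.1, 0.2, 0.2]
opening: 0.999
gripper_force: 0.0
```

Request:
arm_command(commands="88 -30.3 -25.7 0 0;88 -30.3 -25.7 0 0;88 -30.3 -25.7 0 0;88 -30.3 -25.7 0 0;88 -30.3 -25.7 0 0;88 -30.3 -25.7 0 0;88 -30.3 -25.7 0 0;88 -30.3 -25.7 0 0")

```text
time_s: 1.98
tool_pos: [0.5122, 0.018, 0.239]
tool_rot: [[-0.959, 0.283, 0.001], [0.283, 0.959, -0.0], [-0.001, 0.0, -1.0]]
contact_force: [0.9, 0.9, -0.2]
opening: 1.001
gripper_force: 0.0
```

Request:
arm_command(commands="88 -30.3 -25.7 0 0;88 -30.3 -25.7 0 0;88 -30.3 -25.7 0 0;88 -30.3 -25.7 0 0;88 0 0 0 0;88 0 0 0 0")

```text
time_s: 2.48
tool_pos: [0.5988, -0.1147, 0.2378]
tool_rot: [[-0.958, 0.286, -0.001], [0.286, 0.958, 0.001], [0.001, 0.0, -1.0]]
contact_force: [-1.0, 0.6, -0.2]
opening: 0.996
gripper_force: 0.0
```

```bash
cat >> h.py <<'E'
from scipy.optimize import least_squares
def circ(X,r=None):
    f=(lambda q:np.hypot(X[:,0]-q[0],X[:,1]-q[1])-(q[2] if r is None else r))
    q0=[*X[:,:2].mean(0),0.03 if r is None else r]
    return np.round(least_squares(f,q0,loss="soft_l1",f_scale=.002).x,4)
def sel(X,c,h,z0,z1):
    return X[(abs(X[:,0]-c[0])<h)&(abs(X[:,1]-c[1])<h)&(X[:,2]>z0)&(X[:,2]<z1)]
def goto(w):
    s=sense(); T=np.array(s["tool_rot"]); return (T.T@(np.array(w)-s["tool_pos"])*1000).round(1)
E
python3 - <<'E'
from h import *
im,d=get_image("wrist"); X=pts("wrist",d); cv2.imwrite("pics/w1.png",im)
b=sel(X,[.6,-.112],.05,.138,.15); print(len(b),circ(b),np.percentile(b[:,2],[5,50,95]))
b=sel(X,[.6,-.112],.05,.105,.113); print("mid rim",len(b),circ(b))
b=sel(X,[.6,-.112],.03,.08,.105); print("floor",np.median(b,0))
print(sense()["tool_pos"],goto([.6005,-.1115,.117]))
E
```

```text
1905 [ 0.5972 -0.1103  0.03  ] [0.13889138 0.14328462 0.14469782]
mid rim 1051 [ 0.5944 -0.1096  0.0271]
floor [ 0.59955482 -0.11082074  0.09594663]
[ 0.59819677 -0.1132183   0.23802481] [ -1.9   2.2 121. ]
```

View pics/w1.png

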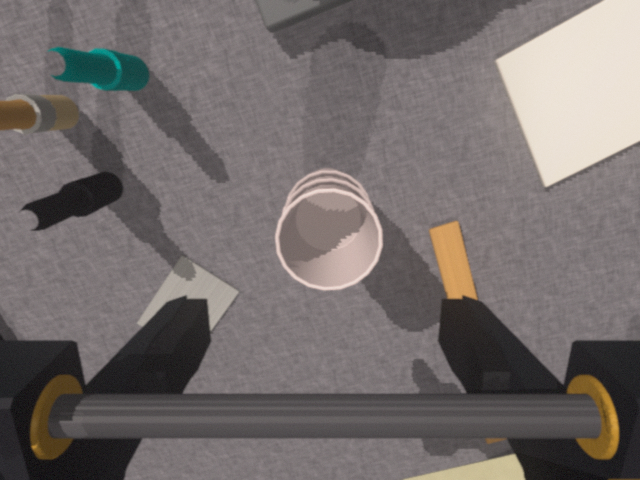

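The wrist view shows the pile centred between the fingers, rim at (328,240), and the three estimates agree within about 3 mm. Going down to grip above the middle cup's rim.

Request:
arm_command(commands="88 0 2.2 25 0;88 0 0 30 0;88 0 0 30 0;88 0 0 20 0;88 0 0 10 0;88 0 0 5 0;88 0 0 0 0", newtons=12)

```text
time_s: 3.12
tool_pos: [0.5987, -0.1098, 0.1185]
tool_rot: [[-0.959, 0.282, -0.001], [0.282, 0.959, 0.0], [0.001, 0.0, -1.0]]
contact_force: [0.4, 0.1, 0.2]
opening: 0.997
gripper_force: 0.0
```

Request:
arm_command(commands="60 0 0 0 0;54 0 0 0 0;54 0 0 0 0;54 0 0 0 0;54 0 0 0 0;54 0 0 0 0;54 0 0 0 0;54 0 0 0 0", newtons=12)

```text
time_s: 3.78
tool_pos: [0.5999, -0.1112, 0.1198]
tool_rot: [[-0.959, 0.283, 0.002], [0.283, 0.959, -0.001], [-0.002, -0.0, -1.0]]
contact_force: [-0.4, -0.7, 5.9]
opening: 0.688
gripper_force: 11.5
```

Request:
arm_command(commands="54 0 0 -3 0;54 0 0 -3 0;54 0 0 -5 0;54 0 0 -8 0;54 0 0 -8 0;54 0 0 0 0;54 0 0 0 0")

```text
time_s: 4.37
tool_pos: [0.5997, -0.111, 0.1468]
tool_rot: [[-0.959, 0.283, 0.002], [0.283, 0.959, -0.001], [-0.002, -0.0, -1.0]]
contact_force: [-0.3, 0.1, -0.8]
opening: 0.692
gripper_force: 12.0
```

Run:
```python
from h import *
for cam in ["scene","wrist"]:
    im,d=get_image(cam); X=pts(cam,d)
    cv2.imwrite(f"pics/l_{cam}.png", cv2.resize(im[190:320,170:320],None,fx=4,fy=4) if cam=="scene" else im)
    b=sel(X,[.6,-.112],.036,.0,.2); print(cam,np.histogram(b[:,2],np.arange(0,.2,.01))[0])
```

```text
scene [490  74  72  90  81  99 106 135 159 128 161 200 105 129 235 314 344 180
  33]
wrist [ 464   40   44  105   96  138  824 1007  371  545  709 1419 7335 3018
 4079 4532 5826 1960 1759]
```

View pics/l_scene.png

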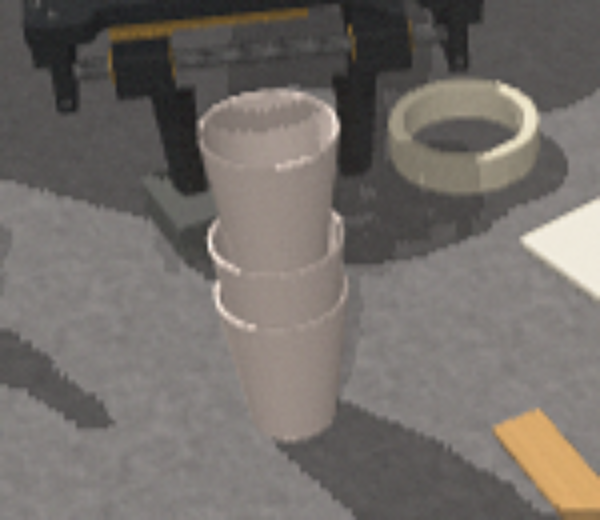

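The cup is rising alone and upright, rim near (270,130) in the crop, and the other two are still nested. Carrying it to the tile.

Request:
arm_command(commands="54 0 0 -10 0;54 0 0 -20 0;54 0 0 -20 0;54 0 0 -15 0;54 0 0 -5 0;54 0 0 0 0")

```text
time_s: 4.97
tool_pos: [0.6, -0.1111, 0.2177]
tool_rot: [[-0.959, 0.283, 0.003], [0.283, 0.959, -0.001], [-0.003, -0.0, -1.0]]
contact_force: [0.1, 0.3, -1.4]
opening: 0.689
gripper_force: 12.0
```

Request:
arm_command(commands="54 4 10 0 0;54 10 26 0 0;54 14 37 0 0;54 14 37 0 0;54 14 37 0 0;54 13 34 0 0;54 9 24 0 0;54 4.6 11.4 0 0")

```text
time_s: 5.63
tool_pos: [0.5791, 0.1242, 0.214]
tool_rot: [[-0.96, 0.28, -0.003], [0.28, 0.96, 0.001], [0.003, 0.0, -1.0]]
contact_force: [-0.4, -0.5, -1.0]
opening: 0.689
gripper_force: 12.0
```

Run:
```python
from h import *
print(sense()["tool_pos"])
for cam in ["scene","wrist"]:
    im,d=get_image(cam); 
    X=pts(cam,d)
    for m in masks_of("cup_top",cam)[:2]:
        Y=pts(cam,d,m["region"]); print(cam,m["score"],np.percentile(Y,[2,50,98],axis=0).round(4).tolist())
    if cam=="scene":
        b=sel(X,[.58,.12],.034,.08,.26); print(np.histogram(b[:,2],np.arange(.08,.26,.01))[0])
        b=sel(X,[.6,-.11],.05,.104,.12); print("pile rim",circ(b),np.percentile(b[:,2],[50,98]))
```

```text
[0.57910675 0.12420428 0.21401666]
scene 0.65 [[0.5489, 0.0939, 0.1656], [0.5929, 0.116, 0.2178], [0.6083, 0.1516, 0.2394]]
[  0   0   0   0   0   0   0   5  76  88  95 102 108 186 267 314  35]
pile rim [ 0.5992 -0.113   0.03  ] [0.11025578 0.11489517]
wrist 0.6 [[0.5493, 0.0909, 0.1813], [0.5865, 0.1188, 0.2121], [0.6057, 0.1481, 0.2392]]
```

Request:
arm_command(commands="54 -2.8 -2.3 15 0;54 0 0 30 0;54 0 0 35 0;54 0 0 30 0;54 0 0 20 0;54 0 0 10 0;54 0 0 4 0;54 0 0 0 0")

```text
time_s: 6.5
tool_pos: [0.5832, 0.116, 0.0713]
tool_rot: [[-0.959, 0.284, -0.001], [0.284, 0.959, -0.0], [0.001, -0.0, -1.0]]
contact_force: [-0.1, 0.7, -0.7]
opening: 0.694
gripper_force: 12.0
```

Request:
arm_command(commands="54 0 0 1.5 0;54 0 0 1 0;54 0 0 0 0")

```text
time_s: 6.75
tool_pos: [0.5841, 0.1171, 0.0706]
tool_rot: [[-0.959, 0.283, 0.002], [0.283, 0.959, -0.0], [-0.002, 0.001, -1.0]]
contact_force: [-0.2, 0.2, -1.3]
opening: 0.691
gripper_force: 12.0
```

Request:
arm_command(commands="54 0 0 2 0;54 0 0 1.5 0;54 0 0 1.5 0;54 0 0 0 0")

```text
time_s: 7.08
tool_pos: [0.5829, 0.1173, 0.064]
tool_rot: [[-0.959, 0.283, -0.0], [0.283, 0.959, -0.0], [0.0, -0.0, -1.0]]
contact_force: [-0.2, 0.1, -0.9]
opening: 0.688
gripper_force: 11.9
```

Request:
arm_command(commands="54 0 0 1 0;54 0 0 1 0;54 0 0 0 0")

```text
time_s: 7.33
tool_pos: [0.5843, 0.117, 0.0639]
tool_rot: [[-0.959, 0.283, 0.002], [0.283, 0.959, -0.0], [-0.002, 0.0, -1.0]]
contact_force: [-2.9, -0.8, 8.7]
opening: 0.693
gripper_force: 11.4
```

Contact with the tile (+8.7 N). Releasing, opening gradually, then rising.

Request:
arm_command(commands="54 0 0 -0.7 0;64 0 0 0 0;72 0 0 0 0;80 0 0 0 0;88 0 0 0 0;88 0 0 0 0")

```text
time_s: 7.83
tool_pos: [0.583, 0.1172, 0.0627]
tool_rot: [[-0.959, 0.283, -0.0], [0.283, 0.959, 0.0], [0.0, -0.0, -1.0]]
contact_force: [-0.6, -0.3, -0.3]
opening: 0.986
gripper_force: 0.0
```

Request:
arm_command(commands="88 0 0 -8 0;88 0 0 -20 0;88 0 0 -40 0;88 0 0 -40 0;88 0 0 -40 0;88 0 0 -30 0;88 0 0 -10 0;88 0 0 0 0")

```text
time_s: 8.5
tool_pos: [0.585, 0.1172, 0.2552]
tool_rot: [[-0.959, 0.283, 0.007], [0.283, 0.959, -0.0], [-0.007, 0.002, -1.0]]
contact_force: [0.2, -0.3, 0.2]
opening: 1.0
gripper_force: 0.0
```

Run:
```python
from h import *
s=sense(); print(s["time_s"],s["tool_pos"],s["joints"])
for cam in ["scene","top"]:
    im,d=get_image(cam); X=pts(cam,d); cv2.imwrite(f"pics/a_{cam}.png",im)
    b=sel(X,[.582,.12],.06,.08,.1); print(cam,"cup rim",circ(b),np.percentile(b[:,2],[50,98]))
    b=sel(X,[.6,-.11],.05,.104,.12); print("pile rim",circ(b),np.percentile(b[:,2],[50,98]))
print(goto([.472,-.309,.23]))
```

```text
8.5 [0.58498181 0.11721869 0.25515377] [-5.66170277e-02  1.20415668e+01  8.81677173e+01 -6.20700698e-04
  7.93771241e+01 -7.36323802e+01]
scene cup rim [0.5823 0.1152 0.03  ] [0.08590955 0.09083039]
pile rim [ 0.5992 -0.1129  0.03  ] [0.11026937 0.1144446 ]
top cup rim [0.586  0.1172 0.0314] [0.08532019 0.0885303 ]
pile rim [ 0.6016 -0.1102  0.03  ] [0.10922413 0.11371128]
[ -14.5 -440.    20. ]
```

Request:
arm_command(commands="88 -1.5 -20 0 0;88 -1.5 -40 0 0;88 -1.5 -40 0 0;88 -1.5 -40 0 0;88 -1.5 -40 0 0;88 -1.5 -40 0 0;88 -1.5 -40 0 0;88 -1.5 -40 0 0")

```text
time_s: 9.27
tool_pos: [0.5076, -0.1749, 0.2478]
tool_rot: [[-0.959, 0.283, -0.004], [0.283, 0.959, 0.003], [0.005, 0.001, -1.0]]
contact_force: [0.9, -0.8, -0.8]
opening: 0.999
gripper_force: 0.0
```

Request:
arm_command(commands="60 -1.5 -40 0 0;46 -1 -40 0 0;46 0 -40 0 0;46 0 -20 0 0.12;46 0 0 0 0.12;46 0 0 0 0.12;46 0 0 0 0;46 0 0 0 0")

```text
time_s: 9.93
tool_pos: [0.4716, -0.3083, 0.2483]
tool_rot: [[-0.8, 0.6, -0.003], [0.6, 0.8, 0.003], [0.004, 0.001, -1.0]]
contact_force: [-0.7, -0.2, -0.1]
opening: 0.523
gripper_force: 0.0
```

Run:
```python
from h import *
s=sense(); print(s["time_s"],s["tool_pos"],np.round(s["joints"],1),s["opening"]*88)
im,d=get_image("wrist"); X=pts("wrist",d); cv2.imwrite("pics/w2.png",im)
for z0,z1 in [(.1,.115),(.06,.1),(.03,.052)]:
    b=sel(X,[.471,-.309],.03,z0,z1); print(z0,len(b),circ(b,.01),b.mean(0).round(4),b.min(0).round(3),b.max(0).round(3))
print(np.round(proj("wrist",[[.471,-.309,.11]]),0),goto([.471,-.309,.066]))
```

```text
9.9333 [ 0.47162637 -0.3082549   0.24832814] [-45.2   8.6  93.   -0.   78.7 -98.4] 46.00594014476746
0.1 303 [ 0.4693 -0.3114  0.01  ] [ 0.4651 -0.3081  0.1059] [ 0.458 -0.32   0.101] [ 0.478 -0.3    0.111]
0.06 298 [ 0.4683 -0.3106  0.01  ] [ 0.4621 -0.3054  0.0807] [ 0.458 -0.316  0.06 ] [ 0.473 -0.3    0.1  ]
0.03 295 [ 0.4655 -0.3084  0.01  ] [ 0.4635 -0.3067  0.0472] [ 0.454 -0.324  0.03 ] [ 0.481 -0.296  0.052]
[[323. 222.]] [ -0.3  -1.3 182.9]
```

View pics/w2.png

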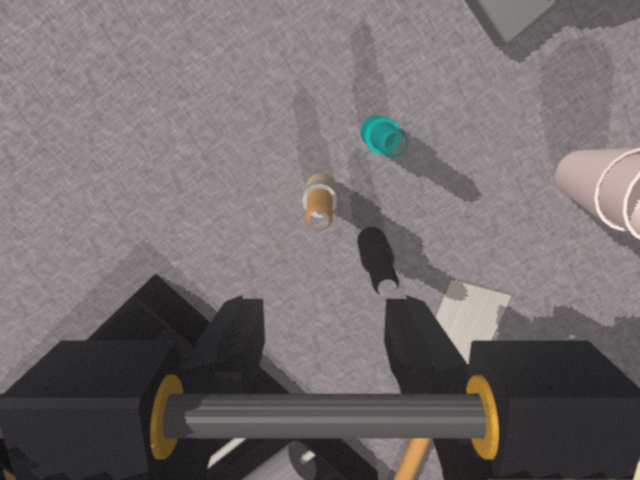

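Brush top at (319,218), turquoise (385,135) and black (380,265). Both look-alikes clear the right finger's path by being 45° off the closing line. Descending.

Request:
arm_command(commands="46 1.8 -2.8 20 0;46 0 0 35 0;46 0 0 35 0;46 0 0 35 0;46 0 0 30 0;46 0 0 18 0;46 0 0 8 0;46 0 0 0 0")

```text
time_s: 10.65
tool_pos: [0.4682, -0.3084, 0.0674]
tool_rot: [[-0.8, 0.601, -0.003], [0.601, 0.8, 0.004], [0.005, 0.001, -1.0]]
contact_force: [0.0, 0.0, 0.2]
opening: 0.522
gripper_force: 0.0
```

Run:
```python
from h import *
s=sense(); print(s["tool_pos"],s["contact_force"])
im,d=get_image("scene")
cv2.imwrite("pics/g.png",cv2.resize(im[195:325,70:230],None,fx=4.5,fy=4.5,interpolation=cv2.INTER_CUBIC))
```

```text
[ 0.46822102 -0.30837507  0.06740775] [0.01517732 0.01245906 0.15825973]
```

View pics/g.png

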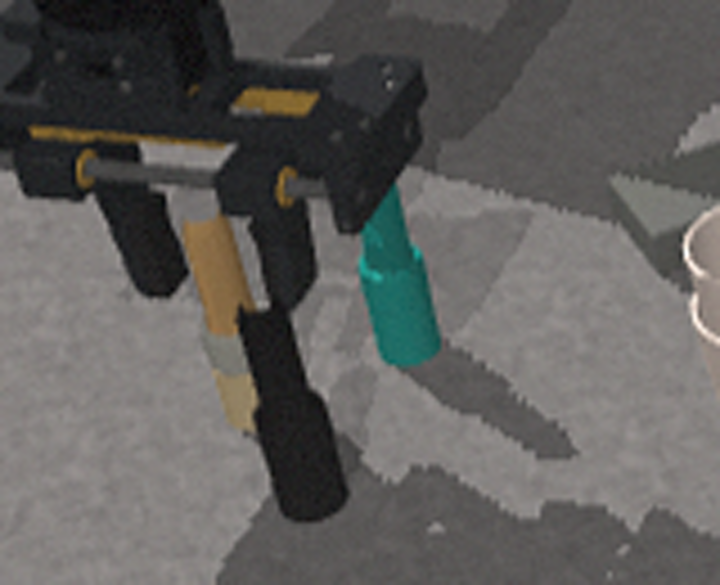

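The wooden brush stands between the fingers at about (215,270) in the crop, and the black and turquoise ones are undisturbed. Closing.

Request:
arm_command(commands="36 0 0 0 0;28 0 0 0 0;22 0 0 0 0;16 0 0 0 0;14 0 0 0 0;14 0 0 0 0;14 0 0 0 0;14 0 0 0 0", newtons=15)

```text
time_s: 11.37
tool_pos: [0.4701, -0.3109, 0.071]
tool_rot: [[-0.798, 0.603, 0.001], [0.603, 0.798, -0.002], [-0.002, -0.0, -1.0]]
contact_force: [-0.7, -0.6, 6.2]
opening: 0.221
gripper_force: 15.0
```

Request:
arm_command(commands="14 0 0 -4 0;14 0 0 -12 0;14 0 0 -30 0;14 0 0 -40 0;14 0 0 -40 0;14 0 0 -25 0;14 0 0 -9 0;14 0 0 0 0")

```text
time_s: 12.03
tool_pos: [0.4705, -0.3111, 0.2332]
tool_rot: [[-0.798, 0.602, 0.004], [0.602, 0.798, -0.004], [-0.006, -0.001, -1.0]]
contact_force: [-0.3, -0.7, -0.7]
opening: 0.222
gripper_force: 15.0
```

Run:
```python
from h import *
s=sense(); tp=np.array(s["tool_pos"]); print(s["time_s"],tp)
for cam in ["scene","wrist","top"]:
    im,d=get_image(cam); X=pts(cam,d)
    b=sel(X,tp[:2],.03,.1,tp[2]-.002)
    if len(b): print(cam,len(b),b.mean(0).round(4),np.percentile(b,[2,98],axis=0).round(4).tolist())
    if cam=="scene": cv2.imwrite("pics/b.png",im)
    for z in (.15,.165):
        q=b[abs(b[:,2]-z)<.007] if len(b) else b
        if len(q)>5: print(z,circ(q,.0142))
b=goto([.6,-.1115,tp[2]]);print(b)
```

```text
12.0333 [ 0.47052483 -0.31105813  0.2332022 ]
scene 567 [ 0.4785 -0.3116  0.1974] [[0.4693, -0.3246, 0.165], [0.4842, -0.2981, 0.2293]]
0.165 [ 0.468  -0.3113  0.0142]
wrist 4241 [ 0.459  -0.3032  0.2031] [[0.4522, -0.3181, 0.1604], [0.4728, -0.2945, 0.2307]]
0.165 [ 0.4667 -0.3091  0.0142]
top 16 [ 0.4675 -0.2951  0.1628] [[0.4576, -0.3005, 0.1548], [0.4736, -0.2926, 0.1727]]
0.165 [ 0.4696 -0.3078  0.0142]
[ 14.2 237.   -5.3]
```

Request:
arm_command(commands="14 1 15 0 0;14 2 32 0 0;14 2 37 0 0;14 2 37 0 0;14 2 37 0 0;14 2 37 0 0;14 2 29 0 0;14 1.2 13 0 0")

```text
time_s: 12.85
tool_pos: [0.6011, -0.1086, 0.2268]
tool_rot: [[-0.8, 0.6, -0.004], [0.6, 0.8, 0.003], [0.005, -0.0, -1.0]]
contact_force: [-0.6, 0.6, -1.1]
opening: 0.22
gripper_force: 15.0
```

Request:
arm_command(commands="14 0 0 0 0;14 0 0 0 0;14 0 0 0 0")

```text
time_s: 13.1
tool_pos: [0.5999, -0.1135, 0.2287]
tool_rot: [[-0.797, 0.603, -0.002], [0.603, 0.797, 0.0], [0.002, -0.001, -1.0]]
contact_force: [-0.6, -0.9, -0.1]
opening: 0.221
gripper_force: 15.0
```

Run:
```python
from h import *
s=sense(); tp=np.array(s["tool_pos"]); print(s["time_s"],tp)
for cam in ["scene","wrist"]:
    im,d=get_image(cam); X=pts(cam,d)
    b=sel(X,tp[:2],.025,.14,.19)
    print(cam,len(b),circ(b,.0142),np.percentile(b[:,2],[1,3]).round(4))
    b=sel(X,[.6,-.11],.05,.104,.12); print("pile rim",circ(b),np.percentile(b[:,2],[50,98]))
```

```text
13.1 [ 0.59989303 -0.11350875  0.22866776]
scene 227 [ 0.5969 -0.1133  0.0142] [0.1596 0.1605]
pile rim [ 0.5991 -0.113   0.0299] [0.11024005 0.1144346 ]
wrist 1022 [ 0.598  -0.1136  0.0142] [0.1583 0.1591]
pile rim [ 0.598  -0.1117  0.0298] [0.11136217 0.11306017]
```

Request:
arm_command(commands="14 0 0 15 0;14 0 0 20 0;14 0 0 15 0;14 0 0 10 0;14 0 0 8 0;14 0 0 5 0;14 0 0 0 0;14 0 0 0 0")

```text
time_s: 13.87
tool_pos: [0.6012, -0.1128, 0.1574]
tool_rot: [[-0.798, 0.603, 0.001], [0.603, 0.798, -0.0], [-0.001, 0.0, -1.0]]
contact_force: [0.0, 0.1, -1.0]
opening: 0.216
gripper_force: 15.0
```

Request:
arm_command(commands="14 0 0 0 0;14 0 0 0 0;14 0 0 0 0;14 0 0 0 0")

```text
time_s: 14.2
tool_pos: [0.6012, -0.1125, 0.1574]
tool_rot: [[-0.798, 0.602, 0.001], [0.602, 0.798, -0.0], [-0.001, 0.0, -1.0]]
contact_force: [-0.7, -0.4, -0.7]
opening: 0.22
gripper_force: 15.0
```

Request:
arm_command(commands="14 0 0 -5 0;14 0 0 -12 0;14 0 0 -18 0;14 0 0 -20 0;14 0 0 -15 0;14 0 0 -10 0;14 0 0 0 0")

```text
time_s: 14.78
tool_pos: [0.6025, -0.113, 0.2407]
tool_rot: [[-0.798, 0.603, 0.005], [0.603, 0.798, -0.002], [-0.005, 0.002, -1.0]]
contact_force: [0.8, -0.4, -0.5]
opening: 0.218
gripper_force: 15.0
```

Request:
arm_command(commands="14 12 9 0 0;14 22 16 0 0;14 28 20 0 0;14 30 21.5 0 0;14 30 21.5 0 0;14 30 21.5 0 0;14 30 21.5 0 0;14 30 21.5 0 0")

```text
time_s: 15.45
tool_pos: [0.5214, 0.1392, 0.2355]
tool_rot: [[-0.798, 0.603, -0.003], [0.603, 0.798, 0.0], [0.002, -0.001, -1.0]]
contact_force: [-0.1, 1.4, -0.1]
opening: 0.22
gripper_force: 15.0
```

Request:
arm_command(commands="14 30 21.5 0 0;14 30 21.5 0 0;14 28 20 0 0;14 22 16 0 0;14 14 10 0 0;14 6 4.5 0 0;14 0 0 0 0;14 0 0 0 0")

```text
time_s: 16.12
tool_pos: [0.4756, 0.2897, 0.2361]
tool_rot: [[-0.799, 0.602, -0.001], [0.602, 0.799, -0.001], [0.0, -0.001, -1.0]]
contact_force: [0.4, -0.5, -1.4]
opening: 0.216
gripper_force: 15.0
```

Run:
```python
from h import *
s=sense(); tp=np.array(s["tool_pos"]); print(s["time_s"],tp)
for cam in ["scene","wrist"]:
    im,d=get_image(cam); X=pts(cam,d)
    b=sel(X,tp[:2],.025,.14,.19)
    print(cam,len(b),circ(b,.0142),np.percentile(b[:,2],[1,3]).round(4))
    for m in masks_of("tin_lid",cam)[:2]:
        Y=pts(cam,d,m["region"]); Y=Y[(Y[:,2]<.02)]; (c,r)=cv2.minEnclosingCircle((Y[:,:2]*1000).astype(np.float32)); print("lid",m["score"],c,r,np.median(Y[:,2]))
print(goto([.476,.290,.08]))
```

```text
16.1167 [0.47564402 0.28971139 0.23611283]
scene 117 [0.4722 0.29   0.0142] [0.1674 0.1676]
lid 0.8 (474.91522216796875, 295.3457946777344) 65.3085708618164 0.007723286934738449
lid 0.43 (468.0242919921875, -67.427490234375) 42.09712600708008 0.0004718754436854322
wrist 757 [0.4745 0.2891 0.0142] [0.1653 0.166 ]
lid 0.83 (473.4692687988281, 290.7806396484375) 61.165836334228516 0.00612252739773933
[  1.3   0.6 156.8]
```

Request:
arm_command(commands="14 0 0 20 0;14 0 0 35 0;14 0 0 35 0;14 0 0 30 0;14 0 0 20 0;14 0 0 9 0;14 0 0 4 0;14 0 0 0 0")

```text
time_s: 16.98
tool_pos: [0.4766, 0.2895, 0.0838]
tool_rot: [[-0.797, 0.603, -0.0], [0.603, 0.797, -0.0], [0.0, -0.0, -1.0]]
contact_force: [0.4, 0.5, -1.0]
opening: 0.219
gripper_force: 15.0
```

Request:
arm_command(commands="14 0 0 1 0;14 0 0 1 0;14 0 0 1 0;14 0 0 0 0")

```text
time_s: 17.32
tool_pos: [0.4768, 0.2902, 0.0818]
tool_rot: [[-0.798, 0.603, 0.001], [0.603, 0.798, 0.0], [-0.001, 0.001, -1.0]]
contact_force: [0.1, 0.1, -0.7]
opening: 0.221
gripper_force: 15.0
```

Request:
arm_command(commands="14 0 0 1.5 0;14 0 0 1 0;14 0 0 0 0;14 0 0 0 0")

```text
time_s: 17.65
tool_pos: [0.4762, 0.29, 0.0783]
tool_rot: [[-0.798, 0.603, -0.0], [0.603, 0.798, -0.0], [0.0, -0.0, -1.0]]
contact_force: [-0.5, -0.7, -0.8]
opening: 0.218
gripper_force: 15.0
```

Request:
arm_command(commands="14 0 0 1 0;14 0 0 1 0;14 0 0 0 0;14 0 0 0 0")

```text
time_s: 17.98
tool_pos: [0.4767, 0.29, 0.077]
tool_rot: [[-0.798, 0.603, 0.001], [0.603, 0.798, 0.0], [-0.001, 0.001, -1.0]]
contact_force: [-1.4, -0.8, 5.0]
opening: 0.221
gripper_force: 15.0
```

Contact with the lid. Releasing slowly and withdrawing.

Request:
arm_command(commands="14 0 0 -0.5 0;20 0 0 0 0;24 0 0 0 0;30 0 0 0 0;38 0 0 0 0;46 0 0 0 0;46 0 0 0 0;46 0 0 0 0")

```text
time_s: 18.65
tool_pos: [0.4763, 0.29, 0.0769]
tool_rot: [[-0.798, 0.603, -0.0], [0.603, 0.798, -0.0], [0.0, -0.0, -1.0]]
contact_force: [-0.9, -0.3, 0.3]
opening: 0.521
gripper_force: 0.0
```

Request:
arm_command(commands="46 0 0 -6 0;46 0 0 -15 0;46 0 0 -30 0;46 0 0 -40 0;46 0 0 -40 0;46 0 0 -30 0;46 0 0 -10 0;46 0 0 0 0")

```text
time_s: 19.32
tool_pos: [0.478, 0.2907, 0.252]
tool_rot: [[-0.798, 0.602, 0.007], [0.603, 0.798, 0.002], [-0.004, 0.006, -1.0]]
contact_force: [1.8, -0.1, -0.4]
opening: 0.522
gripper_force: 0.0
```

Run:
```python
from h import *
s=sense(); print(s["time_s"],s["tool_pos"],s["contact_force"])
for cam in ["scene","top","wrist"]:
    im,d=get_image(cam); X=pts(cam,d); cv2.imwrite(f"pics/f_{cam}.png",im)
    for z0,z1 in [(.015,.05),(.07,.12)]:
        b=sel(X,[.476,.29],.04,z0,z1); 
        if len(b)>5: print(cam,z0,circ(b,.0142 if z0<.05 else .01),b[:,2].max().round(3))
```

```text
19.3167 [0.47804956 0.29066523 0.25201477] [ 1.80628546 -0.07958767 -0.43652459]
scene 0.015 [0.4729 0.2902 0.0142] 0.05
scene 0.07 [0.4728 0.2899 0.01  ] 0.117
top 0.015 [0.4769 0.2921 0.0142] 0.05
top 0.07 [0.4761 0.2916 0.01  ] 0.118
wrist 0.015 [0.4733 0.2902 0.0142] 0.05
wrist 0.07 [0.4737 0.2898 0.01  ] 0.116
```

View pics/f_scene.png

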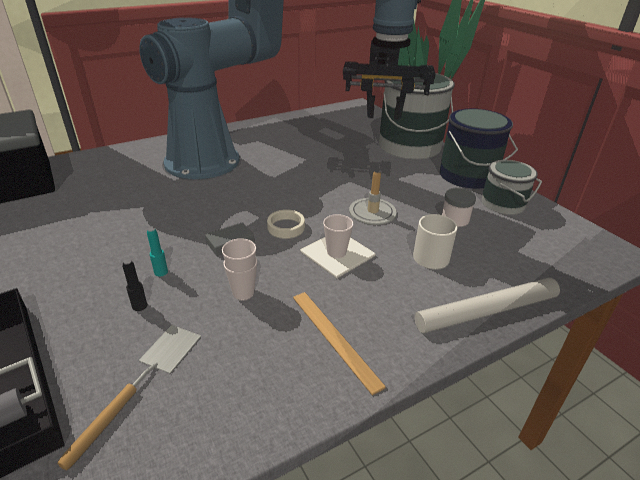

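The brush stands upright on the lid (375,193), the cup is on the tile (338,237), the two other cups are still nested at (240,268), and the rest looks unchanged. Handing in.

```bash
python3 -c "from station import close_job; print(close_job())"
```

```text
the job is handed in; nothing more can be done
None
```

The job is handed in at about 19 s of 72 s: the top cup stands on the tile, the brush was dipped about 25 mm into the next cup and now stands on its bristles on the lid, and the final picture shows everything else where it was.

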